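# Clear the drilling jig and hold a block in its corner

## Task

Take the small wooden offcut off the drilling jig and put it in the grey bin. Then pick up the tall wooden block, stand it upright on the jig plate and press it fully home into the corner, its longer side flat along the long steel stop and its end against the short stop, and finish while still holding it in the gripper and pushing it firmly against both stops at once, as for drilling. Leave the other things on the table where they are.

Things in the scene. Friction and masses are not known exactly. Their poses are not given: they have to be found in the camera images.
- corner (a point): inner corner of the jig, on the plate's top face (12 mm above the table), where the inner faces of the two stops meet. x points square into the long stop (inner face: plane x = 0), y square into the short stop (inner face: plane y = 0), z up. The free plate lies on the -x, -y side of this point, 160 mm towards -x and 170 mm towards -y
- jig: drilling jig: fixed smooth aluminium plate, 180 mm along x, 190 mm along y, 12 mm thick, flat on the table, with two low dark polished steel stops, on which wood slides easily, at right angles along its +x and +y edges, 16 mm above the plate top; origin at the centre of its underside, axes as at the corner
- block_mid (a point): centre (half-way up) of the loose wooden block: 50 mm along its x, 76 mm along its y, 64 mm tall, 0.12 to 0.24 kg, standing upright on the table on either side of the jig. Either long side may face the long stop. Hold it by its upper half, across the 50 mm, so that the fingers stay above the 16 mm stops
- offcut_mid (a point): centre (half-way up) of the loose wooden offcut lying on the jig plate near the corner: 26 mm along its x, 52 mm along its y, 30 mm tall, 30 g
- offcut: the same offcut, origin at the centre of its underside
- block: the same block, origin at the centre of its underside
- bin: grey open-topped plastic bin, fixed, outside 170 mm along its x, 150 mm along its y, 55 mm high, walls and floor 4 to 5 mm; origin at the centre of its underside on the table. It may be on either side of the jig
- long_stop: the long steel stop of the jig (18 mm along x, 168 mm along y, 16 mm high), fixed; origin at the centre of its underside, on the plate top; same axes as the corner
- short_stop: the short steel stop of the jig (105 mm along x, 14 mm along y, 16 mm high), fixed; origin at the centre of its underside, on the plate top; same axes as the corner
- spool: black thread spool standing on end, diameter 48, 60 high; sizes in mm; a bystander to be left alone
- batten: low wooden batten 150 x 45 x 28 lying flat, same wood as the block but longer and lower; sizes in mm; a bystander to be left alone
- tape: roll of cardboard-coloured tape lying flat, diameter 90, 25 high; sizes in mm; a bystander to be left alone
- jar: squat amber glass jar, diameter 60, 75 high; sizes in mm; a bystander to be left alone
- driver: screwdriver lying down; sizes in mm; a bystander to be left alone
- mug: white mug, diameter 80, 90 high; sizes in mm; a bystander to be left alone
- brush: hand brush lying down; sizes in mm; a bystander to be left alone
Mind the look-alikes: they are no part of the job. Several things have the shape of the bin; the one meant has the colours described above.

How it is judged:
By the outcome, as a careful person would: the job done as asked, in the order asked, and still so for the second after the job is handed in, while the arm keeps its last pose, push and grip.
It also fails if it takes over 64 s, if anything falls off the work surface, if the arm or the gripper's body presses on something with over 40 N, if the wrist force passes 120 N, or if a joint passes its speed limit or range.

## Robot

A 7-joint arm with a two-finger parallel gripper is mounted at the origin on the work surface. World frame = base frame: x ahead of the robot, y to its left, z up, the work surface at z = 0. Lengths are in m, angles in rad, forces in N, time in s.
With the tool pointing down it reaches from about 0.35 to 0.9 m from the base axis. Payload 8.1 kg.
Tool frame: the origin (TCP) lies at the very end of the fingers, on their centre line; the grasp point (between the pads) lies 19 mm behind it (bot.pinch_z is the distance from the TCP to the grasp point, in m); z points along the fingers, y is the line along which they close (so a half turn about z gives the same grasp; the last joint's range is limited). The gripper opens to 85 mm and grips with 20 to 120 N. Pads are 22 mm wide; open, the fingers measure 114 mm over their backs; the gripper's body (76 mm by 85 mm) begins 54 mm behind the grasp point. The pads swing forward as they close: fully open they stand 13 mm farther back than shut.
Start: joints at [-1.419, 0.434, 0.025, 1.573, -0.012, 1.134, -0.075], TCP at [0.158, 0.605, 0.231] pointing down, gripper open.
Joint ranges: [-2.62, 2.62], [-0.44, 2.09], [-1.27, 1.32], [0.08, 2.57], [-1.32, 4.46], [0.12, 2], [-2.74, 2.74]. Speed limits (rad/s): [2.22, 2.22, 3.01, 3.01, 3.14, 3.14, 3.14].

## Interface

Orientations are given as a 3x3 rotation matrix whose columns are the frame's x, y, z axes.
In Python, from workcell import monitor, imaging, workorder, spotter, bot gives the robot as it stands.
- The arm moves only by the shell command python3 -m inch 'ROWS' [FORCE]. ROWS is JSON, a list of rows, each an object of numbers: "tx", "ty", "tz": the shift along the tool's x, y, z in mm; "wx", "wy", "wz": the turn, a rotation vector about the tool's x, y, z in degrees; "fingers": the gripper command: -1 is fully open, 1 is shut, values between are in proportion. In form: [{"tx": .., "ty": .., "tz": .., "wx": .., "wy": .., "wz": .., "fingers": ..}, ...]. A call has 1 to 12 rows; each row shifts and turns the commanded pose from where the row before left it, along the tool's axes as they then stand; what a row does not reach is not made up. A row lasts 1/10 s, in which the tool goes at most 50 mm and 8.59 degrees, less where a joint would pass 70% of its speed; a pose out of reach is approached as far as the arm can. A call is refused whole if a number of a shift passes 50 or a number of a turn 8.59, either way. A call with a gripper value outside its range is refused whole. The fingers move at their own pace and stop on an object; FORCE is the grip in N (left out, the last holds). Time passes only in rows, so rows that do not move let the fingers close. It gives the time, the measured TCP pose, the force, the opening and the grip force at its end, in the units of the state.
- monitor.observe(): the state, without advancing time (a new reading comes with each control period).
- imaging.read_camera(name): name is "scene" or "side" or "wrist"; returns a dict with "frame" (384x512x3 uint8, blue, green, red), "K" (3x3 intrinsics, pixels), "D" ([k1, k2, p1, p2, k3] as OpenCV has them; the pictures are not rectified), "origin" and "rotation" of the camera in the world; the wrist camera has in their place "hand_eye" (4x4, takes a point from camera to tool coordinates, whose origin is the TCP and whose axes are the flange's). Camera axes: x right, y down, z forward; pixel columns grow to the right and rows downward; lengths in m; the calibration is good to about 2 mm. A picture is of the moment at which its call begins: read the wrist's pose just before it. There is no depth.
- workorder.sign_off(): hands the job in; it is judged then, once.
Trained networks look in a picture, given as the dict that the camera call returned (one of the last four; its "shot" number tells which), for a name from the list of things; names that differ only in an ending like _2 or _b are one class to them, and where a whole thing is asked for, a point or a joint stands for the part that bears it (a point fixed in the world has none). Each returns a list of dicts, best first, with "p" (0 to 1); they miss things now and then, are a little off and sometimes report something else, mostly with a low value. They report only what shows in the picture. A call takes as long as a camera call. They do not tell look-alikes from the thing itself.
- spotter.outline_of(picture, query): "region" (384x512 bool, what is visible of it) and "uv" ([column, row] in pixels, amid what is visible of it).
The state is a dict: "time_s": time; "q": joint angles; "qd": joint speeds; "joint_torque": joint torques, N m; "position": TCP position; "orientation": TCP orientation; "contact_force": force on the tool from outside, world axes, zero at the start; "wrist_torque": the same for the moment, N m; "gripper_width": finger opening in m; "gripper_force": force on a finger pad.
Only numpy, scipy, OpenCV 4.12 (cv2) and the standard library are available. Lean on these libraries where they do the work, as an engineer would, in place of code of your own. Each camera call takes 0.05 s, during which the arm holds its last target. There are 200 camera calls.

## Working session

There is one attempt and no reset: what is moved stays moved. The work goes in short steps, Python scripts to look and compute and a shell command to move; the robot and the scene stay as the last step left them, time stands still between calls to the robot, and variables do not carry over. Pictures are saved under pics/ and viewed, at most 10 in all, crops included, and the job is handed in when it is done.

```bash
ls; mkdir -p pics
python3 - <<'E'
from workcell import monitor, imaging, workorder, spotter, bot
import cv2,numpy as np
s=monitor.observe();print(s['time_s'],s['position'],s['orientation'],s['gripper_width'])
ims=[]
for n in ['scene','side']:
    p=imaging.read_camera(n);ims.append(p['frame'])
    print(n,p['K'],p['D'],p['origin'],p['rotation'])
    for q in ['block','offcut','bin','jig','long_stop','short_stop']:
        print(q,[(round(d['p'],2),np.round(d['uv']).tolist(),int(d['region'].sum())) for d in spotter.outline_of(p,q)][:4])
    cv2.imwrite(f'pics/{n}0.png',p['frame'])
E
```

```text
pics
0.0 [0.15745413 0.60432465 0.23053674] [[-9.67696621e-01  2.52117401e-01 -2.56283702e-04]
 [ 2.52117491e-01  9.67695387e-01 -1.55207344e-03]
 [-1.43300167e-04 -1.56654983e-03 -9.99998763e-01]] 0.08503923651873455
scene [[429.04537354   0.         261.71247429]
 [  0.         429.04537354 190.80421313]
 [  0.           0.           1.        ]] [-0.08369826  0.          0.          0.          0.        ] [ 1.14747673 -0.76697872  1.04968331] [[ 0.7802321   0.43875542 -0.44579317]
 [ 0.62543865 -0.55639682  0.54703663]
 [-0.00802262 -0.70563182 -0.70853326]]
block [(0.92, [189.0, 254.0], 781), (0.23, [318.0, 139.0], 1724)]
offcut [(0.65, [267.0, 200.0], 192)]
bin [(0.87, [249.0, 133.0], 1594), (0.7, [291.0, 102.0], 1404), (0.56, [315.0, 140.0], 1711)]
jig [(0.89, [265.0, 210.0], 2364)]
long_stop [(0.71, [281.0, 217.0], 309)]
short_stop [(0.62, [279.0, 188.0], 139)]
side [[466.45649246   0.         260.13471252]
 [  0.         466.45649246 199.62407099]
 [  0.           0.           1.        ]] [-0.14864877  0.          0.          0.          0.        ] [ 0.40751639 -1.09425972  1.34461158] [[ 0.99650127 -0.04992404  0.06702838]
 [-0.08127687 -0.76574085  0.63799297]
 [ 0.01947518 -0.64120866 -0.7671194 ]]
block [(0.56, [262.0, 270.0], 493), (0.16, [248.0, 139.0], 1392)]
offcut [(0.52, [265.0, 196.0], 121)]
bin [(0.92, [246.0, 137.0], 1399), (0.62, [191.0, 157.0], 1628), (0.59, [194.0, 113.0], 1252)]
jig [(0.59, [264.0, 204.0], 1984)]
long_stop [(0.45, [285.0, 204.0], 190)]
short_stop []
```

Run:
```python
import cv2
for n,(a,b,c,d) in {'scene':(60,320,120,420),'side':(80,320,120,400)}.items():
    im=cv2.imread(f'pics/{n}0.png')[a:b,c:d]
    cv2.imwrite(f'pics/{n}_c.png',cv2.resize(im,None,fx=2.5,fy=2.3 if 0 else 2.3*0+2.3,interpolation=2) if 0 else cv2.resize(im,None,fx=2.3,fy=2.3))
```

```text
(no output)
```

View pics/scene_c.png

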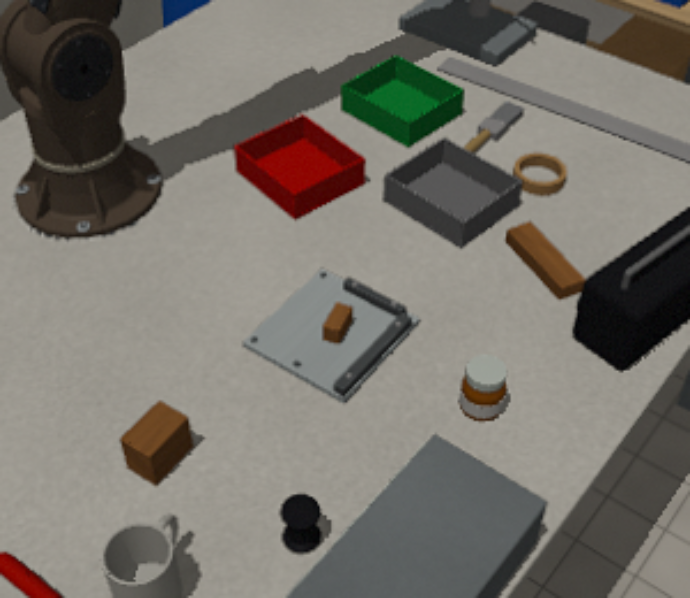

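View pics/side_c.png

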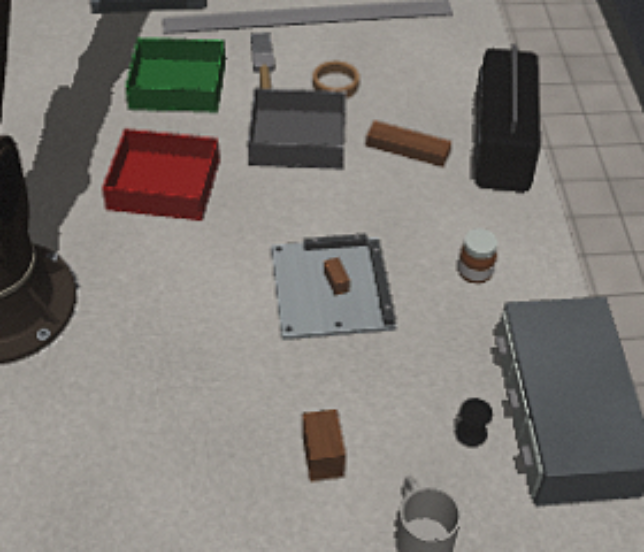

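The scene view shows the block at crop (157,442), the offcut on the jig at (338,322), and the grey bin at (453,192). Red and green bins are look-alikes, and the batten is at (545,258). In the side view the long stop is on the +x edge of the jig and the short stop on the +y edge. I'll fit boxes to the outlines in both views.

```bash
cat > h.py <<'E'
import numpy as np,cv2
from scipy.optimize import minimize
from workcell import monitor, imaging, spotter, bot
def cam(name):
    s=monitor.observe();p=imaging.read_camera(name)
    if 'hand_eye' in p:
        T=np.eye(4);T[:3,:3]=s['orientation'];T[:3,3]=s['position'];T=T@np.array(p['hand_eye'])
        p['R'],p['o']=T[:3,:3],T[:3,3]
    else: p['R'],p['o']=np.array(p['rotation']),np.array(p['origin'])
    return p
def proj(p,X):
    R=p['R'].T;t=-R@p['o']
    return cv2.projectPoints(np.float64(X).reshape(-1,1,3),cv2.Rodrigues(R)[0],t,np.array(p['K']),np.array(p['D']))[0].reshape(-1,2)
def ray(p,uv,z):
    n=cv2.undistortPoints(np.float64(uv).reshape(-1,1,2),np.array(p['K']),np.array(p['D'])).reshape(-1,2)
    d=np.c_[n,np.ones(len(n))]@p['R'].T
    return p['o']+d*((z-p['o'][2])/d[:,2])[:,None]
def box(v,size,z0):
    c,s=np.cos(v[2]),np.sin(v[2]);a,b,h=size
    return np.array([[v[0]+c*i*a/2-s*j*b/2,v[1]+s*i*a/2+c*j*b/2,z0+k*h] for i in(-1,1) for j in(-1,1) for k in(0,1)])
def soft(p,X,shape):
    h=cv2.convexHull(np.float32(proj(p,X)));m=np.zeros(shape,np.uint8)
    cv2.fillConvexPoly(m,np.round(h*256).astype(np.int32),255,cv2.LINE_AA,8);return m/255.
def pick(p,q,uv=None):
    L=spotter.outline_of(p,q)
    if uv is not None: L=[d for d in L if np.hypot(*(np.array(d['uv'])-uv))<20]
    return np.array(L[0]['region']) if L else None
def fit(obs,size,z0,yaws):
    """obs: list of (picture, mask)"""
    obs=[o for o in obs if o[1] is not None]
    ys,xs=np.nonzero(obs[0][1]);c=ray(obs[0][0],[[xs.mean(),ys.mean()]],z0+size[2]/2)[0]
    def cost(v):
        e=0
        for p,m in obs:
            s=soft(p,box(v,size,z0),m.shape);e+=1-np.minimum(s,m).sum()/np.maximum(s,m).sum()
        return e/len(obs)
    best=None
    for y in yaws:
        r=minimize(cost,[c[0],c[1],y],method='Nelder-Mead',options=dict(initial_simplex=[[c[0],c[1],y],[c[0]+.015,c[1],y],[c[0],c[1]+.015,y],[c[0],c[1],y+.25]],xatol=1e-4,fatol=1e-4))
        if best is None or r.fun<best.fun: best=r
    return np.r_[best.x[:2],np.degrees(best.x[2])],best.fun
E
python3 - <<'E'
from h import *
P=[cam('scene'),cam('side')]
Y=np.radians([-75,-50,-25,0,25,50,75])
print('block',fit([(p,pick(p,'block')) for p in P],(.05,.076,.064),0,Y))
print('off',fit([(p,pick(p,'offcut')) for p in P],(.026,.052,.03),.012,Y))
print('bin',fit([(p,pick(p,'bin',u)) for p,u in zip(P,[(317,143),(249,136)])],(.17,.15,.055),0,Y))
print('jig',fit([(p,pick(p,'jig')|pick(p,'offcut')) for p in P],(.18,.19,.012),0,Y[2:5]))
E
```

```text
block (array([ 0.49679389, -0.31445882,  2.88010749]), np.float64(0.1361800837352014))
off (array([   0.60399772,    0.49843363, -110.62587001]), np.float64(0.6216189536031589))
bin (array([ 0.50516277,  0.35253956, -6.95656956]), np.float64(0.09303798613798686))Traceback (most recent call last):
  File "<stdin>", line 7, in <module>
TypeError: unsupported operand type(s) for |: 'bool' and 'NoneType'
```

Run:
```python
from h import *
P=[cam('scene'),cam('side')]
Y=np.radians([-75,-50,-25,0,25,50,75])
J=[pick(p,'jig',u) for p,u in zip(P,[(265,210),(264,204)])]
O=[pick(p,'offcut',u) for p,u in zip(P,[(267,200),(265,196)])]
print('off',fit([(p,m) for p,m in zip(P,O)],(.026,.052,.03),.012,Y))
for i in 0,1:
    if J[i] is not None and O[i] is not None: J[i]=J[i]|O[i]
print('jig',fit(list(zip(P,J)),(.18,.19,.012),0,Y[2:5]))
print(monitor.observe()['time_s'], imaging.read_camera('wrist')['hand_eye'],bot.pinch_z)
```

```text
off (array([ 5.41320320e-01, -1.58068243e-03,  2.28230339e+01]), np.float64(0.20143758765778408))
jig (array([5.37275976e-01, 7.58605488e-04, 2.01661375e+00]), np.float64(0.09527800821375759))
1.6 [[ 1.13454438e-03 -9.52226421e-01 -3.05390826e-01  7.85564984e-02]
 [ 9.99999286e-01  9.65920416e-04  7.03258302e-04  6.66634246e-04]
 [-3.74677903e-04 -3.05391406e-01  9.52226837e-01 -1.43281431e-01]
 [ 0.00000000e+00  0.00000000e+00  0.00000000e+00  1.00000000e+00]] 0.0187
```

```bash
python3 -m inch '[{"tx":-35,"ty":-32},{"tx":-35,"ty":-32},{"tx":-35,"ty":-32},{"tx":-35,"ty":-32},{"tx":-35,"ty":-32},{"tx":-35,"ty":-32},{"tx":-35,"ty":-32},{"tx":-35,"ty":-32},{"tx":-35,"ty":-32},{"tx":-35,"ty":-32},{"tx":-35,"ty":-32},{"tx":-35,"ty":-32}]' && python3 -m inch '[{"tx":-35,"ty":-34},{"tx":-35,"ty":-34},{"tx":-35,"ty":-34},{"wz":8.5},{"wz":8.5},{"wz":8.5},{"wz":8.5},{"wz":8.5},{"wz":8.5},{},{}]'
python3 - <<'E'
from h import *
p=cam('wrist');s=monitor.observe();print(s['time_s'],s['position'],s['orientation'][:,:2],s['contact_force'])
cv2.imwrite('pics/w1.png',p['frame'])
Y=np.radians([-50,-25,0,25,50])
O=pick(p,'offcut');print('off',fit([(p,O)],(.026,.052,.03),.012,Y))
L=pick(p,'long_stop');S=pick(p,'short_stop')
if L is not None: print('long',fit([(p,L)],(.018,.168,.016),.012,Y[1:4]))
if S is not None: print('short',fit([(p,S)],(.105,.014,.016),.012,Y[1:4]))
E
```

```text
1.7 [0.15753947 0.60483528 0.23131847] [[-9.67692982e-01  2.52131498e-01]
 [ 2.52131498e-01  9.67692981e-01]
 [ 9.62122512e-06  3.80117719e-05]] [-0.85546342 -0.22742411  0.11337408]$[0]: bad value
Traceback (most recent call last):
  File "h.py", line 31, in fit
    ys,xs=np.nonzero(obs[0][1]);c=ray(obs[0][0],[[xs.mean(),ys.mean()]],z0+size[2]/2)[0]
                     ~~~^^^
IndexError: list index out of range
```

View pics/w1.png

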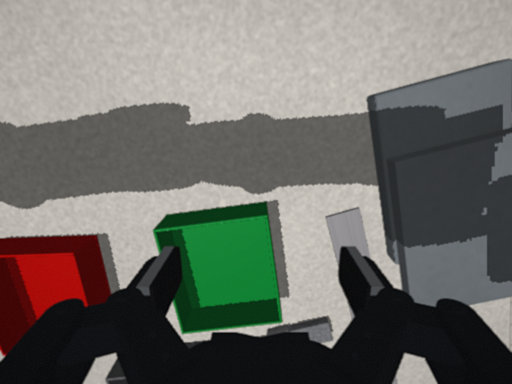

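The wrist view still shows the start area, with the green bin at (220,265), because the move was refused. Every field is required, so I'll resend it in full.

```bash
python3 -m inch '[{"tx":-35,"ty":-32,"tz":0,"wx":0,"wy":0,"wz":0,"fingers":-1},{"tx":-35,"ty":-32,"tz":0,"wx":0,"wy":0,"wz":0,"fingers":-1},{"tx":-35,"ty":-32,"tz":0,"wx":0,"wy":0,"wz":0,"fingers":-1},{"tx":-35,"ty":-32,"tz":0,"wx":0,"wy":0,"wz":0,"fingers":-1},{"tx":-35,"ty":-32,"tz":0,"wx":0,"wy":0,"wz":0,"fingers":-1},{"tx":-35,"ty":-32,"tz":0,"wx":0,"wy":0,"wz":0,"fingers":-1},{"tx":-35,"ty":-32,"tz":0,"wx":0,"wy":0,"wz":0,"fingers":-1},{"tx":-35,"ty":-32,"tz":0,"wx":0,"wy":0,"wz":0,"fingers":-1},{"tx":-35,"ty":-32,"tz":0,"wx":0,"wy":0,"wz":0,"fingers":-1},{"tx":-35,"ty":-32,"tz":0,"wx":0,"wy":0,"wz":0,"fingers":-1},{"tx":-35,"ty":-32,"tz":0,"wx":0,"wy":0,"wz":0,"fingers":-1},{"tx":-35,"ty":-32,"tz":0,"wx":0,"wy":0,"wz":0,"fingers":-1}]' && python3 -m inch '[{"tx":-35,"ty":-34,"tz":0,"wx":0,"wy":0,"wz":0,"fingers":-1},{"tx":-35,"ty":-34,"tz":0,"wx":0,"wy":0,"wz":0,"fingers":-1},{"tx":-35,"ty":-34,"tz":0,"wx":0,"wy":0,"wz":0,"fingers":-1},{"tx":0,"ty":0,"tz":0,"wx":0,"wy":0,"wz":8.5,"fingers":-1},{"tx":0,"ty":0,"tz":0,"wx":0,"wy":0,"wz":8.5,"fingers":-1},{"tx":0,"ty":0,"tz":0,"wx":0,"wy":0,"wz":8.5,"fingers":-1},{"tx":0,"ty":0,"tz":0,"wx":0,"wy":0,"wz":8.5,"fingers":-1},{"tx":0,"ty":0,"tz":0,"wx":0,"wy":0,"wz":8.5,"fingers":-1},{"tx":0,"ty":0,"tz":0,"wx":0,"wy":0,"wz":8.5,"fingers":-1},{"tx":0,"ty":0,"tz":0,"wx":0,"wy":0,"wz":0,"fingers":-1},{"tx":0,"ty":0,"tz":0,"wx":0,"wy":0,"wz":0,"fingers":-1}]'
python3 - <<'E'
from h import *
p=cam('wrist');s=monitor.observe();print(s['time_s'],s['position'],s['orientation'][:,:2],s['contact_force'])
cv2.imwrite('pics/w2.png',p['frame'])
Y=np.radians([-50,-25,0,25,50])
for q,sz,z in [('offcut',(.026,.052,.03),.012),('long_stop',(.018,.168,.016),.012),('short_stop',(.105,.014,.016),.012)]:
    m=pick(p,q)
    print(q,m is not None and fit([(p,m)],sz,z,Y))
E
```

```text
time_s: 2.95
position: [0.468, 0.1257, 0.2317]
orientation: [[-0.968, 0.252, 0.001], [0.252, 0.968, 0.001], [-0.001, 0.001, -1.0]]
contact_force: [1.4, 0.5, 1.4]
gripper_width: 0.0856
gripper_force: 0.0
time_s: 4.05
position: [0.543, 0.0023, 0.2313]
orientation: [[-0.417, 0.909, 0.0], [0.909, 0.417, -0.0], [-0.0, -0.0, -1.0]]
contact_force: [0.8, 0.2, 0.1]
gripper_width: 0.0853
gripper_force: 0.0
4.1 [0.54306586 0.00228471 0.2313415 ] [[-4.17057497e-01  9.08880100e-01]
 [ 9.08880104e-01  4.17057495e-01]
 [ 6.14196029e-06  9.83923553e-05]] [-0.74973795  0.20891155  0.45226733]
offcut (array([ 5.42414332e-01, -1.90540596e-03,  1.53668551e+01]), np.float64(0.09103286607311989))
long_stop (array([ 0.61408489, -0.01131075,  2.34156273]), np.float64(0.1072649310531335))
short_stop (array([0.54807212, 0.07733606, 2.29196469]), np.float64(0.1312116693813038))
```

View pics/w2.png

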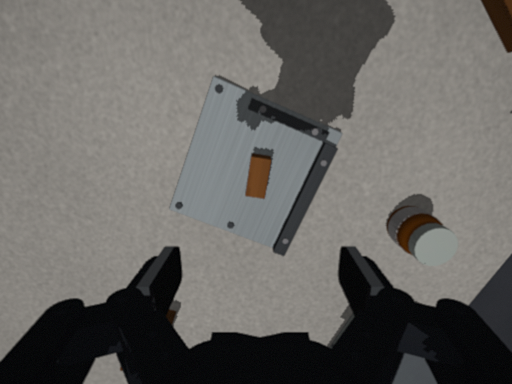

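The picture shows the offcut at (259,176), the long stop running from (330,150) to (280,250), and the short stop from (255,103) to (330,130). The fits agree with these. I'll go down on the offcut with the fingers partly closed.

```bash
python3 -m inch '[{"tx":-3.5,"ty":-2.4,"tz":0,"wx":0,"wy":0,"wz":4.6,"fingers":-0.25},{"tx":0,"ty":0,"tz":40,"wx":0,"wy":0,"wz":4.6,"fingers":-0.25},{"tx":0,"ty":0,"tz":40,"wx":0,"wy":0,"wz":0,"fingers":-0.25},{"tx":0,"ty":0,"tz":20,"wx":0,"wy":0,"wz":0,"fingers":-0.25},{"tx":0,"ty":0,"tz":0,"wx":0,"wy":0,"wz":0,"fingers":-0.25},{"tx":0,"ty":0,"tz":0,"wx":0,"wy":0,"wz":0,"fingers":-0.25}]' 30
python3 - <<'E'
from h import *
p=cam('wrist');s=monitor.observe();print(s['time_s'],s['position'],s['orientation'][:,:2])
cv2.imwrite('pics/w3.png',p['frame'])
Y=np.radians([-50,-25,0,25,50])
for q,sz,z in [('offcut',(.026,.052,.03),.012),('long_stop',(.018,.168,.016),.012),('short_stop',(.105,.014,.016),.012)]:
    m=pick(p,q)
    print(q,m is not None and fit([(p,m)],sz,z,Y))
E
```

```text
time_s: 4.85
position: [0.5426, -0.0023, 0.1318]
orientation: [[-0.262, 0.965, 0.0], [0.965, 0.262, -0.0], [-0.0, 0.0, -1.0]]
contact_force: [0.6, 0.5, 0.5]
gripper_width: 0.0533
gripper_force: 0.0
4.9 [ 0.54320441 -0.00223156  0.13250606] [[-2.62465672e-01  9.64939938e-01]
 [ 9.64941281e-01  2.62465821e-01]
 [-3.06864638e-04  1.61554880e-03]]
offcut (array([ 5.42354459e-01, -2.41583913e-03,  1.52074834e+01]), np.float64(0.07722077258467819))
long_stop (array([ 0.61412381, -0.0120968 ,  2.38804698]), np.float64(0.25998260952615926))
short_stop False
```

View pics/w3.png

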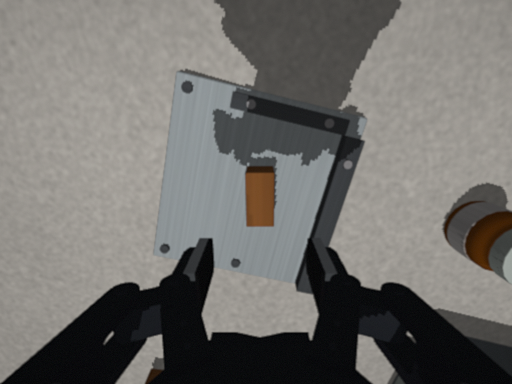

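The offcut at (260,197) is square to the fingers and centred between them. I'll descend, grip and lift.

```bash
python3 -m inch '[{"tx":0,"ty":0,"tz":40,"wx":0,"wy":0,"wz":0,"fingers":-0.25},{"tx":0,"ty":0,"tz":40,"wx":0,"wy":0,"wz":0,"fingers":-0.25},{"tx":0,"ty":0,"tz":25,"wx":0,"wy":0,"wz":0,"fingers":-0.25},{"tx":0,"ty":0,"tz":10,"wx":0,"wy":0,"wz":0,"fingers":-0.25},{"tx":0,"ty":0,"tz":0,"wx":0,"wy":0,"wz":0,"fingers":-0.25},{"tx":0,"ty":0,"tz":0,"wx":0,"wy":0,"wz":0,"fingers":1},{"tx":0,"ty":0,"tz":0,"wx":0,"wy":0,"wz":0,"fingers":1},{"tx":0,"ty":0,"tz":0,"wx":0,"wy":0,"wz":0,"fingers":1},{"tx":0,"ty":0,"tz":0,"wx":0,"wy":0,"wz":0,"fingers":1},{"tx":0,"ty":0,"tz":0,"wx":0,"wy":0,"wz":0,"fingers":1}]' 30
```

```text
time_s: 6.05
position: [0.5436, -0.002, 0.018]
orientation: [[-0.262, 0.965, 0.003], [0.965, 0.262, 0.001], [-0.0, 0.003, -1.0]]
contact_force: [-0.8, -0.2, 7.3]
gripper_width: 0.0254
gripper_force: 30.3
```

```bash
python3 -m inch '[{"tx":0,"ty":0,"tz":-20,"wx":0,"wy":0,"wz":0,"fingers":1},{"tx":0,"ty":0,"tz":-40,"wx":0,"wy":0,"wz":0,"fingers":1},{"tx":0,"ty":0,"tz":-40,"wx":0,"wy":0,"wz":0,"fingers":1},{"tx":0,"ty":0,"tz":-40,"wx":0,"wy":0,"wz":0,"fingers":1},{"tx":44,"ty":7,"tz":0,"wx":0,"wy":0,"wz":0,"fingers":1},{"tx":44,"ty":7,"tz":0,"wx":0,"wy":0,"wz":0,"fingers":1},{"tx":44,"ty":7,"tz":0,"wx":0,"wy":0,"wz":0,"fingers":1},{"tx":44,"ty":7,"tz":0,"wx":0,"wy":0,"wz":0,"fingers":1},{"tx":44,"ty":7,"tz":0,"wx":0,"wy":0,"wz":0,"fingers":1},{"tx":44,"ty":7,"tz":0,"wx":0,"wy":0,"wz":0,"fingers":1},{"tx":44,"ty":7,"tz":0,"wx":0,"wy":0,"wz":0,"fingers":1},{"tx":44,"ty":7,"tz":0,"wx":0,"wy":0,"wz":0,"fingers":1}]'
python3 - <<'E'
from h import *
p=cam('wrist');s=monitor.observe();print(s['time_s'],s['position'],s['gripper_width'])
cv2.imwrite('pics/w4.png',p['frame'])
for d in spotter.outline_of(p,'bin'): print(d['p'],d['uv'],ray(p,[d['uv']],.02), p['frame'][d['region']].mean(0), fit([(p,np.array(d['region']))],(.17,.15,.055),0,[-.1]))
E
```

```text
time_s: 7.25
position: [0.5037, 0.3544, 0.1575]
orientation: [[-0.262, 0.965, 0.001], [0.965, 0.262, 0.001], [0.001, 0.001, -1.0]]
contact_force: [0.2, -0.5, -0.0]
gripper_width: 0.0258
gripper_force: 29.6
7.3 [0.50092379 0.36429788 0.15688598] 0.025420698831685972
0.95 [48.9, 227.2] [[0.28813754 0.24659094 0.02      ]] [ 16.54971414  18.62285608 134.40920955] (array([  0.25964262,   0.24894887, -12.40135228]), np.float64(0.011408890401929606))
0.84 [94.3, 19.9] [[0.32013774 0.46519789 0.02      ]] [35.53458399 66.47902048 25.28512101] (array([ 0.2811716 ,  0.51893219, -6.48624805]), np.float64(0.012090187712548994))
0.79 [249.7, 177.0] [[0.49108988 0.36194802 0.02      ]] [98.46148524 96.82541513 96.86678967] (array([ 0.50370533,  0.35140196, -6.69131211]), np.float64(0.2113427942224516))
```

View pics/w4.png

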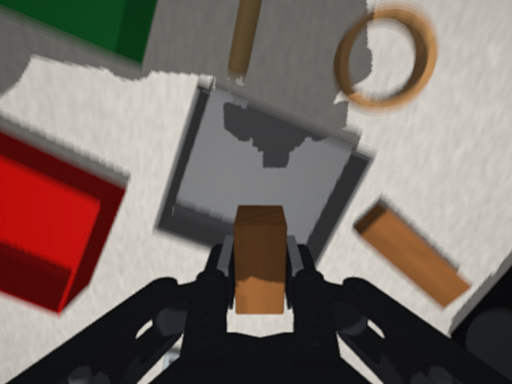

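The gripper holds the offcut over the grey bin at (265,170). The position has overshot slightly, so I'll let it settle, lower, release and rise.

```bash
python3 -m inch '[{"tx":0,"ty":0,"tz":0,"wx":0,"wy":0,"wz":0,"fingers":1},{"tx":0,"ty":0,"tz":40,"wx":0,"wy":0,"wz":0,"fingers":1},{"tx":0,"ty":0,"tz":40,"wx":0,"wy":0,"wz":0,"fingers":1},{"tx":0,"ty":0,"tz":40,"wx":0,"wy":0,"wz":0,"fingers":1},{"tx":0,"ty":0,"tz":10,"wx":0,"wy":0,"wz":0,"fingers":1},{"tx":0,"ty":0,"tz":0,"wx":0,"wy":0,"wz":0,"fingers":1},{"tx":0,"ty":0,"tz":0,"wx":0,"wy":0,"wz":0,"fingers":-0.2},{"tx":0,"ty":0,"tz":0,"wx":0,"wy":0,"wz":0,"fingers":-0.2},{"tx":0,"ty":0,"tz":0,"wx":0,"wy":0,"wz":0,"fingers":-0.2},{"tx":0,"ty":0,"tz":0,"wx":0,"wy":0,"wz":0,"fingers":-0.2},{"tx":0,"ty":0,"tz":0,"wx":0,"wy":0,"wz":0,"fingers":-0.2}]' && python3 -m inch '[{"tx":0,"ty":0,"tz":-40,"wx":0,"wy":0,"wz":0,"fingers":-0.2},{"tx":0,"ty":0,"tz":-50,"wx":0,"wy":0,"wz":0,"fingers":-0.2},{"tx":0,"ty":0,"tz":-50,"wx":0,"wy":0,"wz":0,"fingers":-0.2},{"tx":0,"ty":0,"tz":-40,"wx":0,"wy":0,"wz":0,"fingers":-1},{"tx":0,"ty":0,"tz":0,"wx":0,"wy":0,"wz":4,"fingers":-1},{"tx":0,"ty":0,"tz":0,"wx":0,"wy":0,"wz":8,"fingers":-1},{"tx":0,"ty":0,"tz":0,"wx":0,"wy":0,"wz":0,"fingers":-1}]'
python3 - <<'E'
from h import *
p=cam('wrist');s=monitor.observe();print(s['time_s'],s['position'],s['orientation'][:,:2])
cv2.imwrite('pics/w5.png',p['frame'])
for d in spotter.outline_of(p,'offcut'): print(d['p'],d['uv'],ray(p,[d['uv']],.02))
E
```

```text
time_s: 8.45
position: [0.5043, 0.3526, 0.0269]
orientation: [[-0.262, 0.965, 0.001], [0.965, 0.262, 0.001], [0.001, 0.001, -1.0]]
contact_force: [-0.0, -0.2, 0.3]
gripper_width: 0.0516
gripper_force: 0.0
time_s: 9.15
position: [0.504, 0.3525, 0.2067]
orientation: [[-0.054, 0.999, 0.0], [0.999, 0.054, 0.0], [0.0, 0.0, -1.0]]
contact_force: [-0.8, 1.0, 0.2]
gripper_width: 0.0851
gripper_force: 0.0
9.2 [0.50385524 0.35240195 0.20633399] [[-5.85219991e-02  9.98286119e-01]
 [ 9.98286100e-01  5.85219980e-02]
 [-1.97475569e-04 -1.16547314e-05]]
0.6 [262.4, 175.8] [[0.50745375 0.35290254 0.02      ]]
0.37 [249.1, 178.6] [[0.49104463 0.34840793 0.02      ]]
```

The offcut is in the bin. Now over to the block.

```bash
python3 -m inch '[{"tx":-48,"ty":-3,"tz":0,"wx":0,"wy":0,"wz":0,"fingers":-1},{"tx":-48,"ty":-3,"tz":0,"wx":0,"wy":0,"wz":0,"fingers":-1},{"tx":-48,"ty":-3,"tz":0,"wx":0,"wy":0,"wz":0,"fingers":-1},{"tx":-48,"ty":-3,"tz":0,"wx":0,"wy":0,"wz":0,"fingers":-1},{"tx":-48,"ty":-3,"tz":0,"wx":0,"wy":0,"wz":0,"fingers":-1},{"tx":-48,"ty":-3,"tz":0,"wx":0,"wy":0,"wz":0,"fingers":-1},{"tx":-48,"ty":-3,"tz":0,"wx":0,"wy":0,"wz":0,"fingers":-1},{"tx":-48,"ty":-3,"tz":0,"wx":0,"wy":0,"wz":0,"fingers":-1},{"tx":-48,"ty":-3,"tz":0,"wx":0,"wy":0,"wz":0,"fingers":-1},{"tx":-48,"ty":-3,"tz":0,"wx":0,"wy":0,"wz":0,"fingers":-1},{"tx":-48,"ty":-3,"tz":0,"wx":0,"wy":0,"wz":0,"fingers":-1},{"tx":-48,"ty":-3,"tz":0,"wx":0,"wy":0,"wz":0,"fingers":-1}]' && python3 -m inch '[{"tx":-45,"ty":-3,"tz":0,"wx":0,"wy":0,"wz":0,"fingers":-1},{"tx":-45,"ty":-3,"tz":0,"wx":0,"wy":0,"wz":0,"fingers":-1},{"tx":0,"ty":0,"tz":0,"wx":0,"wy":0,"wz":0,"fingers":-1},{"tx":0,"ty":0,"tz":0,"wx":0,"wy":0,"wz":0,"fingers":-1},{"tx":0,"ty":0,"tz":0,"wx":0,"wy":0,"wz":0,"fingers":-1}]'
python3 - <<'E'
from h import *
p=cam('wrist');s=monitor.observe();print(s['time_s'],s['position'],s['orientation'][:,:2])
cv2.imwrite('pics/w6.png',p['frame'])
Y=np.radians([-40,-20,0,20,40])
for d in spotter.outline_of(p,'block'): print(d['p'],d['uv'],fit([(p,np.array(d['region']))],(.05,.076,.064),0,Y))
E
```

```text
time_s: 10.45
position: [0.4999, -0.2266, 0.2062]
orientation: [[-0.06, 0.998, -0.0], [0.998, 0.06, 0.0], [0.0, -0.0, -1.0]]
contact_force: [1.2, -0.4, 0.8]
gripper_width: 0.0853
gripper_force: 0.0
time_s: 10.95
position: [0.4995, -0.3138, 0.2058]
orientation: [[-0.059, 0.998, -0.001], [0.998, 0.059, 0.001], [0.001, -0.001, -1.0]]
contact_force: [0.9, 0.2, -0.1]
gripper_width: 0.0852
gripper_force: 0.0
11.0 [ 0.49971714 -0.31334976  0.20594268] [[-5.89995687e-02  9.98257944e-01]
 [ 9.98257298e-01  5.89999491e-02]
 [ 1.19036717e-03 -2.86955961e-04]]
0.57 [256.8, 183.7] (array([ 0.49550054, -0.31517801,  4.73380184]), np.float64(0.07193285342130007))
```

View pics/w6.png

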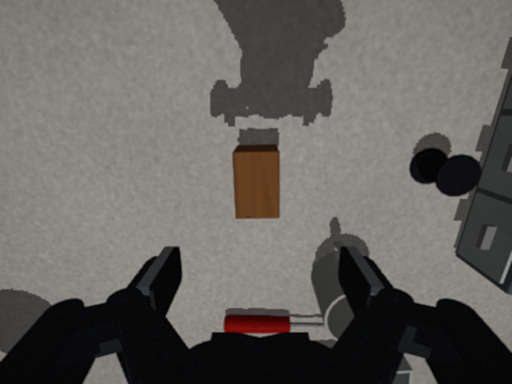

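The block is at (257,183), nearly square to the fingers. The mug handle at (335,230) and the driver at (255,323) are outside the finger path. I'll descend and grip.

```bash
python3 -m inch '[{"tx":-1.5,"ty":-4.3,"tz":40,"wx":0,"wy":0,"wz":-0.6,"fingers":-1},{"tx":0,"ty":0,"tz":40,"wx":0,"wy":0,"wz":0,"fingers":-1},{"tx":0,"ty":0,"tz":40,"wx":0,"wy":0,"wz":0,"fingers":-1},{"tx":0,"ty":0,"tz":30,"wx":0,"wy":0,"wz":0,"fingers":-1},{"tx":0,"ty":0,"tz":19,"wx":0,"wy":0,"wz":0,"fingers":-1},{"tx":0,"ty":0,"tz":10,"wx":0,"wy":0,"wz":0,"fingers":-1},{"tx":0,"ty":0,"tz":0,"wx":0,"wy":0,"wz":0,"fingers":-1},{"tx":0,"ty":0,"tz":0,"wx":0,"wy":0,"wz":0,"fingers":1},{"tx":0,"ty":0,"tz":0,"wx":0,"wy":0,"wz":0,"fingers":1},{"tx":0,"ty":0,"tz":0,"wx":0,"wy":0,"wz":0,"fingers":1},{"tx":0,"ty":0,"tz":0,"wx":0,"wy":0,"wz":0,"fingers":1},{"tx":0,"ty":0,"tz":0,"wx":0,"wy":0,"wz":0,"fingers":1}]' 80
```

```text
time_s: 12.25
position: [0.4961, -0.3172, 0.0288]
orientation: [[-0.066, 0.998, 0.003], [0.998, 0.066, -0.001], [-0.001, 0.002, -1.0]]
contact_force: [0.1, 0.1, 6.0]
gripper_width: 0.049
gripper_force: 83.3
```

```bash
python3 -m inch '[{"tx":0,"ty":0,"tz":-15,"wx":0,"wy":0,"wz":0,"fingers":1},{"tx":0,"ty":0,"tz":-35,"wx":0,"wy":0,"wz":0,"fingers":1},{"tx":0,"ty":0,"tz":-30,"wx":0,"wy":0,"wz":0,"fingers":1},{"tx":36,"ty":10,"tz":0,"wx":0,"wy":0,"wz":0,"fingers":1},{"tx":36,"ty":10,"tz":0,"wx":0,"wy":0,"wz":0,"fingers":1},{"tx":36,"ty":10,"tz":0,"wx":0,"wy":0,"wz":0,"fingers":1},{"tx":36,"ty":10,"tz":0,"wx":0,"wy":0,"wz":0,"fingers":1},{"tx":36,"ty":10,"tz":0,"wx":0,"wy":0,"wz":0,"fingers":1},{"tx":36,"ty":10,"tz":0,"wx":0,"wy":0,"wz":0,"fingers":1},{"tx":36,"ty":10,"tz":0,"wx":0,"wy":0,"wz":0,"fingers":1},{"tx":36,"ty":10,"tz":0,"wx":0,"wy":0,"wz":0,"fingers":1},{"tx":36,"ty":9,"tz":0,"wx":0,"wy":0,"wz":0,"fingers":1}]' 80 && python3 -m inch '[{"tx":0,"ty":0,"tz":0,"wx":0,"wy":0,"wz":1.4,"fingers":1},{"tx":0,"ty":0,"tz":0,"wx":0,"wy":0,"wz":0,"fingers":1},{"tx":0,"ty":0,"tz":0,"wx":0,"wy":0,"wz":0,"fingers":1},{"tx":0,"ty":0,"tz":0,"wx":0,"wy":0,"wz":0,"fingers":1}]'
python3 - <<'E'
from h import *
P=[cam('wrist'),cam('scene'),cam('side')]
s=monitor.observe();print(s['time_s'],s['position'],s['orientation'][:,:2],s['contact_force'])
for i,p in enumerate(P):cv2.imwrite(f'pics/c{i}.png',p['frame'])
cv2.imwrite('pics/c.png',np.hstack([cv2.resize(P[0]['frame'],(400,300)),cv2.resize(P[1]['frame'][140:260,190:350],(400,300))]))
for p in P[1:]:
  m=pick(p,'block')
  if m is not None: print('block',fit([(p,m)],(.05,.076,.064),s['position'][2]-.0285,[0.04]))
E
```

```text
time_s: 13.45
position: [0.5628, 0.014, 0.1086]
orientation: [[-0.066, 0.998, 0.001], [0.998, 0.066, 0.0], [0.0, 0.001, -1.0]]
contact_force: [0.0, -0.6, -0.9]
gripper_width: 0.0494
gripper_force: 82.9
time_s: 13.85
position: [0.5623, 0.011, 0.1078]
orientation: [[-0.04, 0.999, 0.0], [0.999, 0.04, -0.0], [-0.0, 0.0, -1.0]]
contact_force: [0.1, -0.3, -0.4]
gripper_width: 0.0488
gripper_force: 83.0
14.0 [0.56234153 0.01149285 0.1075053 ] [[-4.03026484e-02  9.99187512e-01]
 [ 9.99187518e-01  4.03026506e-02]
 [-2.09138922e-05  1.14805689e-04]] [-1.16419128 -0.78870042 -0.74210019]
block (array([ 0.56220554,  0.01113838, 10.5254927 ]), np.float64(0.30660086366440453))
block (array([ 0.46106712,  0.24106388, 40.93871284]), np.float64(0.5982359672872415))
```

View pics/c.png

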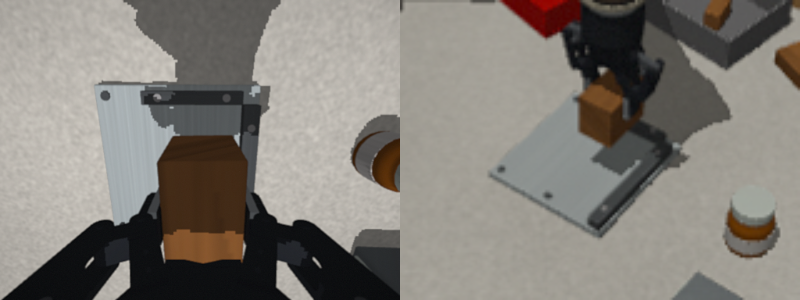

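The block hangs upright in the gripper, square to the stops. The short stop is at the top of the left-hand view near (200,95), and the offcut is visible in the grey bin. I'll lower it to just above the plate.

```bash
python3 -m inch '[{"tx":0,"ty":0,"tz":30,"wx":0,"wy":0,"wz":0,"fingers":1},{"tx":0,"ty":0,"tz":22,"wx":0,"wy":0,"wz":0,"fingers":1},{"tx":0,"ty":0,"tz":10,"wx":0,"wy":0,"wz":0,"fingers":1},{"tx":0,"ty":0,"tz":0,"wx":0,"wy":0,"wz":0,"fingers":1},{"tx":0,"ty":0,"tz":0,"wx":0,"wy":0,"wz":0,"fingers":1}]'; python3 -m inch '[{"tx":0,"ty":0,"tz":1,"wx":0,"wy":0,"wz":0,"fingers":1},{"tx":0,"ty":0,"tz":1,"wx":0,"wy":0,"wz":0,"fingers":1},{"tx":0,"ty":0,"tz":1,"wx":0,"wy":0,"wz":0,"fingers":1},{"tx":0,"ty":0,"tz":0,"wx":0,"wy":0,"wz":0,"fingers":1}]'; python3 -m inch '[{"tx":0,"ty":0,"tz":1,"wx":0,"wy":0,"wz":0,"fingers":1},{"tx":0,"ty":0,"tz":0,"wx":0,"wy":0,"wz":0,"fingers":1},{"tx":0,"ty":0,"tz":0,"wx":0,"wy":0,"wz":0,"fingers":1}]'
```

```text
time_s: 14.6
position: [0.5629, 0.0122, 0.0459]
orientation: [[-0.041, 0.999, 0.001], [0.999, 0.041, -0.0], [-0.0, 0.001, -1.0]]
contact_force: [0.4, 0.4, -1.0]
gripper_width: 0.049
gripper_force: 83.0
time_s: 15.0
position: [0.5625, 0.0126, 0.0425]
orientation: [[-0.042, 0.999, 0.0], [0.999, 0.042, 0.0], [0.0, 0.0, -1.0]]
contact_force: [0.4, 0.6, -1.9]
gripper_width: 0.0491
gripper_force: 83.0
time_s: 15.3
position: [0.5624, 0.0125, 0.0413]
orientation: [[-0.042, 0.999, -0.0], [0.999, 0.042, 0.0], [0.0, -0.0, -1.0]]
contact_force: [-0.4, -0.4, -1.6]
gripper_width: 0.0489
gripper_force: 83.0
```

```bash
python3 -m inch '[{"tx":0,"ty":0,"tz":1,"wx":0,"wy":0,"wz":0,"fingers":1},{"tx":0,"ty":0,"tz":0,"wx":0,"wy":0,"wz":0,"fingers":1},{"tx":0,"ty":0,"tz":0,"wx":0,"wy":0,"wz":0,"fingers":1}]'; python3 -m inch '[{"tx":0,"ty":0,"tz":1,"wx":0,"wy":0,"wz":0,"fingers":1},{"tx":0,"ty":0,"tz":0,"wx":0,"wy":0,"wz":0,"fingers":1},{"tx":0,"ty":0,"tz":0,"wx":0,"wy":0,"wz":0,"fingers":1}]'; python3 -m inch '[{"tx":0,"ty":0,"tz":0.7,"wx":0,"wy":0,"wz":0,"fingers":1},{"tx":0,"ty":0,"tz":0,"wx":0,"wy":0,"wz":0,"fingers":1},{"tx":0,"ty":0,"tz":0,"wx":0,"wy":0,"wz":0,"fingers":1}]' | grep -E "pos|contact"
```

```text
time_s: 15.6
position: [0.5625, 0.0125, 0.0408]
orientation: [[-0.042, 0.999, 0.0], [0.999, 0.042, 0.0], [0.0, 0.0, -1.0]]
contact_force: [-2.2, 0.9, 6.0]
gripper_width: 0.0484
gripper_force: 83.7
time_s: 15.9
position: [0.5625, 0.0125, 0.0408]
orientation: [[-0.042, 0.999, 0.001], [0.999, 0.042, 0.001], [0.001, 0.001, -1.0]]
contact_force: [-6.7, 1.5, 20.5]
gripper_width: 0.0489
gripper_force: 85.6
position: [0.5625, 0.0125, 0.0407]
contact_force: [-10.6, 2.6, 29.6]
```

Seated on the plate. I'll ease the down force and slide towards the long stop (tool +y).

```bash
python3 -m inch '[{"tx":0,"ty":0,"tz":-1.5,"wx":0,"wy":0,"wz":0,"fingers":1},{"tx":0,"ty":3,"tz":0,"wx":0,"wy":0,"wz":0,"fingers":1},{"tx":0,"ty":3,"tz":0,"wx":0,"wy":0,"wz":0,"fingers":1},{"tx":0,"ty":3,"tz":0,"wx":0,"wy":0,"wz":0,"fingers":1},{"tx":0,"ty":0,"tz":0,"wx":0,"wy":0,"wz":0,"fingers":1}]';  python3 -m inch '[{"tx":0,"ty":1.5,"tz":0,"wx":0,"wy":0,"wz":0,"fingers":1},{"tx":0,"ty":1.5,"tz":0,"wx":0,"wy":0,"wz":0,"fingers":1},{"tx":0,"ty":0,"tz":0,"wx":0,"wy":0,"wz":0,"fingers":1}]'
```

```text
time_s: 16.7
position: [0.5715, 0.0126, 0.0408]
orientation: [[-0.041, 0.999, -0.0], [0.999, 0.041, 0.0], [0.0, -0.0, -1.0]]
contact_force: [-6.5, -0.3, 12.4]
gripper_width: 0.0489
gripper_force: 84.8
time_s: 17.0
position: [0.5741, 0.0127, 0.0408]
orientation: [[-0.041, 0.999, -0.001], [0.999, 0.041, 0.0], [0.001, -0.001, -1.0]]
contact_force: [-6.1, -0.4, 15.0]
gripper_width: 0.0489
gripper_force: 84.9
```

```bash
python3 -m inch '[{"tx":0,"ty":1,"tz":0,"wx":0,"wy":0,"wz":0,"fingers":1},{"tx":0,"ty":1,"tz":0,"wx":0,"wy":0,"wz":0,"fingers":1},{"tx":0,"ty":0,"tz":0,"wx":0,"wy":0,"wz":0,"fingers":1}]'; python3 -c "
from workcell import monitor
print(monitor.observe()['wrist_torque'])"
```

```text
time_s: 17.3
position: [0.576, 0.0127, 0.0408]
orientation: [[-0.041, 0.999, -0.001], [0.999, 0.041, 0.0], [0.001, -0.001, -1.0]]
contact_force: [-6.8, 0.1, 15.1]
gripper_width: 0.049
gripper_force: 85.1
[-0.06508319  1.39268937 -0.03232109]
```

```bash
for i in 1; do python3 -m inch '[{"tx":0,"ty":1,"tz":0,"wx":0,"wy":0,"wz":0,"fingers":1},{"tx":0,"ty":1,"tz":0,"wx":0,"wy":0,"wz":0,"fingers":1},{"tx":0,"ty":0,"tz":0,"wx":0,"wy":0,"wz":0,"fingers":1}]'; done|grep -E "pos|cont";  python3 -m inch '[{"tx":0,"ty":1,"tz":0,"wx":0,"wy":0,"wz":0,"fingers":1},{"tx":0,"ty":0,"tz":0,"wx":0,"wy":0,"wz":0,"fingers":1}]'|grep -E "pos|cont";  python3 -m inch '[{"tx":0,"ty":1,"tz":0,"wx":0,"wy":0,"wz":0,"fingers":1},{"tx":0,"ty":0,"tz":0,"wx":0,"wy":0,"wz":0,"fingers":1}]'; python3 -c "
from workcell import monitor
print(monitor.observe()['wrist_torque'])"
```

```text
position: [0.578, 0.0128, 0.0408]
contact_force: [-6.5, -0.7, 14.8]
position: [0.5789, 0.0129, 0.0408]
contact_force: [-6.9, 0.0, 14.7]
time_s: 18.0
position: [0.579, 0.0129, 0.0409]
orientation: [[-0.041, 0.999, -0.003], [0.999, 0.041, 0.001], [0.001, -0.003, -1.0]]
contact_force: [-10.7, -0.0, 19.5]
gripper_width: 0.0493
gripper_force: 85.7
[-0.12921258  2.28001228 -0.02516656]
```

The block has touched the long stop at x = 0.579. I'll slide along it to the short stop (tool +x).

```bash
python3 -m inch '[{"tx":3,"ty":-0.5,"tz":0,"wx":0,"wy":0,"wz":0,"fingers":1},{"tx":3,"ty":0,"tz":0,"wx":0,"wy":0,"wz":0,"fingers":1},{"tx":3,"ty":0,"tz":0,"wx":0,"wy":0,"wz":0,"fingers":1},{"tx":3,"ty":0,"tz":0,"wx":0,"wy":0,"wz":0,"fingers":1},{"tx":2,"ty":0,"tz":0,"wx":0,"wy":0,"wz":0,"fingers":1},{"tx":0,"ty":0,"tz":0,"wx":0,"wy":0,"wz":0,"fingers":1}]'; python3 -m inch '[{"tx":1,"ty":0,"tz":0,"wx":0,"wy":0,"wz":0,"fingers":1},{"tx":1,"ty":0,"tz":0,"wx":0,"wy":0,"wz":0,"fingers":1},{"tx":0,"ty":0,"tz":0,"wx":0,"wy":0,"wz":0,"fingers":1}]'|grep -E "pos|cont"
```

```text
time_s: 18.6
position: [0.5787, 0.0238, 0.0409]
orientation: [[-0.038, 0.999, -0.001], [0.999, 0.038, -0.003], [-0.003, -0.001, -1.0]]
contact_force: [-7.7, -8.3, 14.2]
gripper_width: 0.0489
gripper_force: 84.7
position: [0.5787, 0.0255, 0.0409]
contact_force: [-7.4, -9.0, 14.0]
```

```bash
python3 -m inch '[{"tx":1,"ty":0,"tz":0,"wx":0,"wy":0,"wz":0,"fingers":1},{"tx":1,"ty":0,"tz":0,"wx":0,"wy":0,"wz":0,"fingers":1},{"tx":0,"ty":0,"tz":0,"wx":0,"wy":0,"wz":0,"fingers":1}]'; python3 -m inch '[{"tx":1,"ty":0,"tz":0,"wx":0,"wy":0,"wz":0,"fingers":1},{"tx":0,"ty":0,"tz":0,"wx":0,"wy":0,"wz":0,"fingers":1}]'|grep -E "pos|cont"; python3 -c "
from workcell import monitor
print(monitor.observe()['wrist_torque'])"
```

```text
time_s: 19.2
position: [0.5786, 0.0275, 0.0409]
orientation: [[-0.038, 0.999, -0.001], [0.999, 0.038, -0.003], [-0.003, -0.001, -1.0]]
contact_force: [-7.2, -9.6, 14.8]
gripper_width: 0.0491
gripper_force: 84.6
position: [0.5785, 0.0285, 0.0408]
contact_force: [-6.7, -9.4, 14.9]
[-1.7746736   1.52698779 -0.42265631]
```

```bash
for k in 1; do python3 -m inch '[{"tx":1,"ty":0,"tz":0,"wx":0,"wy":0,"wz":0,"fingers":1},{"tx":1,"ty":0,"tz":0,"wx":0,"wy":0,"wz":0,"fingers":1},{"tx":0,"ty":0,"tz":0,"wx":0,"wy":0,"wz":0,"fingers":1}]';done|grep -E "pos|cont"; python3 -m inch '[{"tx":1,"ty":0,"tz":0,"wx":0,"wy":0,"wz":0,"fingers":1},{"tx":1,"ty":0,"tz":0,"wx":0,"wy":0,"wz":0,"fingers":1},{"tx":0,"ty":0,"tz":0,"wx":0,"wy":0,"wz":0,"fingers":1}]'|grep -E "pos|cont"; python3 -c "
from workcell import monitor
print(monitor.observe()['wrist_torque'])"
```

```text
position: [0.5785, 0.0305, 0.0409]
contact_force: [-7.4, -10.2, 14.2]
position: [0.5784, 0.0314, 0.0409]
contact_force: [-6.3, -12.2, 13.9]
[-2.4381494   1.51789996 -0.3061312 ]
```

```bash
python3 -m inch '[{"tx":1.5,"ty":0,"tz":0,"wx":0,"wy":0,"wz":0,"fingers":1},{"tx":0,"ty":0,"tz":0,"wx":0,"wy":0,"wz":0,"fingers":1},{"tx":0,"ty":0,"tz":0,"wx":0,"wy":0,"wz":0,"fingers":1}]'|grep -E "pos|cont|ori"; python3 -m inch '[{"tx":0,"ty":1.5,"tz":-0.5,"wx":0,"wy":0,"wz":0,"fingers":1},{"tx":0,"ty":0,"tz":0,"wx":0,"wy":0,"wz":0,"fingers":1},{"tx":0,"ty":0,"tz":0,"wx":0,"wy":0,"wz":0,"fingers":1}]'; python3 -c "
from workcell import monitor
print(monitor.observe()['wrist_torque'])"
```

```text
position: [0.5784, 0.0315, 0.041]
orientation: [[-0.036, 0.999, -0.0], [0.999, 0.036, -0.006], [-0.006, -0.0, -1.0]]
contact_force: [-7.5, -15.7, 15.7]
time_s: 20.6
position: [0.5785, 0.0315, 0.0411]
orientation: [[-0.036, 0.999, -0.003], [0.999, 0.036, -0.006], [-0.005, -0.003, -1.0]]
contact_force: [-10.9, -15.7, 15.0]
gripper_width: 0.0491
gripper_force: 84.7
[-3.37196026  2.2889996  -0.16860744]
```

The block is against both stops. I'll now build up the push, countering the tool's slight tilt.

```bash
python3 -m inch '[{"tx":1,"ty":1,"tz":0.2,"wx":-0.2,"wy":0.3,"wz":0,"fingers":1},{"tx":1,"ty":1,"tz":0.2,"wx":-0.1,"wy":0.3,"wz":0,"fingers":1},{"tx":1,"ty":1,"tz":0,"wx":-0.1,"wy":0.1,"wz":0,"fingers":1},{"tx":0,"ty":0,"tz":0,"wx":0,"wy":0,"wz":0,"fingers":1},{"tx":0,"ty":0,"tz":0,"wx":0,"wy":0,"wz":0,"fingers":1}]'; python3 -c "
from workcell import monitor
print(monitor.observe()['wrist_torque'])"
```

```text
time_s: 21.1
position: [0.5786, 0.0316, 0.0408]
orientation: [[-0.034, 0.999, -0.001], [0.999, 0.034, 0.005], [0.005, -0.0, -1.0]]
contact_force: [-22.2, -22.7, 29.0]
gripper_width: 0.0487
gripper_force: 86.6
[-5.20293149  4.79522789 -0.06530842]
```

```bash
python3 -m inch '[{"tx":1,"ty":0.5,"tz":-0.3,"wx":0,"wy":-0.2,"wz":0,"fingers":1},{"tx":0.5,"ty":0,"tz":-0.3,"wx":0,"wy":-0.1,"wz":0,"fingers":1},{"tx":0,"ty":0,"tz":0,"wx":0,"wy":0,"wz":0,"fingers":1},{"tx":0,"ty":0,"tz":0,"wx":0,"wy":0,"wz":0,"fingers":1}]'
python3 - <<'E'
from h import *
s=monitor.observe();print(s['wrist_torque'],s['contact_force'])
P=[cam('wrist'),cam('scene'),cam('side')]
def c(p,u,v):return cv2.resize(p['frame'][v-50:v+50,u-66:u+66],(400,300),interpolation=cv2.INTER_CUBIC)
cv2.imwrite('pics/f.png',np.hstack([cv2.resize(P[0]['frame'],(400,300)),c(P[1],270,195)]))
cv2.imwrite('pics/f2.png',np.hstack([c(P[2],275,190),c(P[1],320,145)]))
E
```

```text
time_s: 21.5
position: [0.5786, 0.0317, 0.041]
orientation: [[-0.033, 0.999, -0.001], [0.999, 0.033, -0.002], [-0.002, -0.001, -1.0]]
contact_force: [-19.8, -28.1, 23.0]
gripper_width: 0.0491
gripper_force: 85.6
[-5.84216148  4.62846193  0.0604202 ] [-19.79489264 -28.14014547  22.97017216]
```

View pics/f.png

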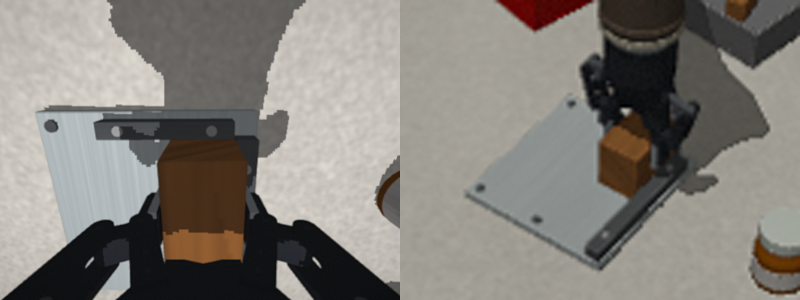

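View pics/f2.png

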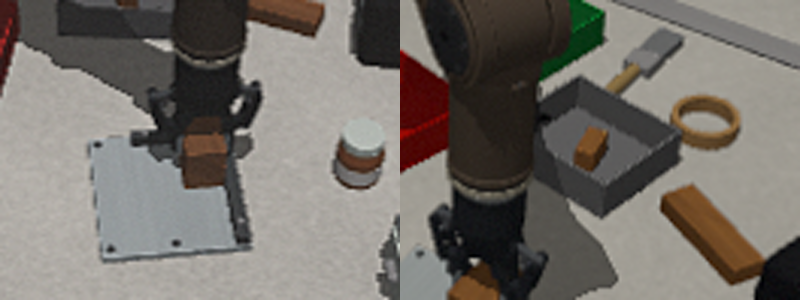

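The block sits in the corner against both stops, and the offcut lies in the grey bin. One check of the yaw against the jig edges in the wrist view.

Run:
```python
from h import *
p=cam('wrist');s=monitor.observe();g=cv2.GaussianBlur(cv2.cvtColor(p['frame'],cv2.COLOR_BGR2GRAY).astype(float),(0,0),1)
gy=np.abs(np.diff(g,axis=0))
R=np.array(s['orientation']);print('tool yaw',np.degrees(np.arctan2(R[1,1],R[0,1])),s['contact_force'])
for nm,c0,c1,r0,r1,z in [('plate edge',60,200,130,148,.012),('stop inner top',130,200,165,185,.028),('stop outer top',130,290,146,162,.028)]:
    cs=np.arange(c0,c1);w=gy[r0:r1,c0:c1]**2;rs=(w*np.arange(r0,r1)[:,None]).sum(0)/w.sum(0)+.5
    X=ray(p,np.c_[cs,rs],z);vx,vy,x0,y0=cv2.fitLine(np.float32(X[:,:2]*1000),cv2.DIST_HUBER,0,.01,.01).ravel()
    print(nm,np.degrees(np.arctan(vy/vx)),np.median(np.abs((X[:,0]*1000-x0)*vy-(X[:,1]*1000-y0)*vx)),y0)
```

```text
tool yaw 1.8876416089911905 [-21.66086703 -27.02707006  24.09204434]
plate edge 2.4831953 0.4709441933024753 90.36701
stop inner top 4.360104 0.4521691549434689 70.42379
stop outer top 2.7345464 0.225295522937323 85.82513
```

The jig reads about 2.4° and the tool 1.9°. I'll turn back slightly and see where the stops hold it.

```bash
python3 -m inch '[{"tx":0,"ty":0,"tz":0,"wx":0,"wy":0,"wz":-0.5,"fingers":1},{"tx":0,"ty":0,"tz":0,"wx":0,"wy":0,"wz":0,"fingers":1},{"tx":0,"ty":0,"tz":0,"wx":0,"wy":0,"wz":0,"fingers":1}]'; python3 -c "
from workcell import monitor
print(monitor.observe()['wrist_torque'])"; python3 -m inch '[{"tx":0,"ty":0,"tz":0,"wx":0,"wy":0,"wz":-0.5,"fingers":1},{"tx":0,"ty":0,"tz":0,"wx":0,"wy":0,"wz":0,"fingers":1},{"tx":0,"ty":0,"tz":0,"wx":0,"wy":0,"wz":0,"fingers":1}]'; python3 -c "
from workcell import monitor
print(monitor.observe()['wrist_torque'],monitor.observe()['orientation'])"
```

```text
time_s: 22.0
position: [0.5786, 0.0317, 0.041]
orientation: [[-0.039, 0.999, -0.001], [0.999, 0.039, -0.001], [-0.001, -0.001, -1.0]]
contact_force: [-21.3, -26.5, 22.5]
gripper_width: 0.0492
gripper_force: 85.5
[-5.64424691  4.53166267 -1.36999452]
time_s: 22.3
position: [0.5786, 0.0319, 0.0409]
orientation: [[-0.047, 0.999, -0.001], [0.999, 0.047, -0.001], [-0.001, -0.001, -1.0]]
contact_force: [-20.5, -26.3, 22.8]
gripper_width: 0.0491
gripper_force: 85.6
[-5.4201559   4.54645465 -1.63940166] [[-0.04688283  0.99889986 -0.00103687]
 [ 0.99889974  0.04688159 -0.00119114]
 [-0.00114122 -0.00109157 -0.99999875]]
```

```bash
cat > t.py <<'E'
from workcell import monitor
import numpy as np
s=monitor.observe();R=s['orientation'];print('yaw',round(np.degrees(np.arctan2(R[1][1],R[0][1])),2),'tz',round(s['wrist_torque'][2],2),np.round(s['contact_force'],1),np.round(np.array(s['position'])*1000,1))
E
python3 -m inch '[{"tx":0,"ty":0,"tz":0,"wx":0,"wy":0,"wz":0.3,"fingers":1},{"tx":0,"ty":0,"tz":0,"wx":0,"wy":0,"wz":0,"fingers":1},{"tx":0,"ty":0,"tz":0,"wx":0,"wy":0,"wz":0,"fingers":1}]' >/dev/null; python3 t.py
python3 -m inch '[{"tx":0,"ty":0,"tz":0,"wx":0,"wy":0,"wz":0.3,"fingers":1},{"tx":0,"ty":0,"tz":0,"wx":0,"wy":0,"wz":0,"fingers":1},{"tx":0,"ty":0,"tz":0,"wx":0,"wy":0,"wz":0,"fingers":1}]' >/dev/null; python3 t.py
python3 -m inch '[{"tx":0,"ty":0,"tz":0,"wx":0,"wy":0,"wz":0.3,"fingers":1},{"tx":0,"ty":0,"tz":0,"wx":0,"wy":0,"wz":0,"fingers":1},{"tx":0,"ty":0,"tz":0,"wx":0,"wy":0,"wz":0,"fingers":1}]' >/dev/null; python3 t.py
python3 -m inch '[{"tx":0,"ty":0,"tz":0,"wx":0,"wy":0,"wz":0.3,"fingers":1},{"tx":0,"ty":0,"tz":0,"wx":0,"wy":0,"wz":0,"fingers":1},{"tx":0,"ty":0,"tz":0,"wx":0,"wy":0,"wz":0,"fingers":1}]' >/dev/null; python3 t.py
python3 -m inch '[{"tx":0,"ty":0,"tz":0,"wx":0,"wy":0,"wz":0.3,"fingers":1},{"tx":0,"ty":0,"tz":0,"wx":0,"wy":0,"wz":0,"fingers":1},{"tx":0,"ty":0,"tz":0,"wx":0,"wy":0,"wz":0,"fingers":1}]' >/dev/null; python3 t.py
```

```text
yaw 2.49 tz -0.82 [-19.9 -26.7  21.8] [578.6  31.9  40.9]
yaw 2.28 tz -0.03 [-21.1 -26.5  23. ] [578.6  31.9  40.9]
yaw 2.04 tz 0.36 [-19.9 -26.8  23. ] [578.7  32.   41. ]
yaw 1.81 tz 0.9 [-20.3 -27.   22.7] [578.7  32.   41. ]
yaw 1.56 tz 1.39 [-20.  -28.4  24.1] [578.7  32.   40.9]
```

```bash
python3 -m inch '[{"tx":0,"ty":0,"tz":0,"wx":0,"wy":0,"wz":-0.3,"fingers":1},{"tx":0,"ty":0,"tz":0,"wx":0,"wy":0,"wz":0,"fingers":1},{"tx":0,"ty":0,"tz":0,"wx":0,"wy":0,"wz":0,"fingers":1}]' >/dev/null; python3 t.py
python3 -m inch '[{"tx":0,"ty":0,"tz":0,"wx":0,"wy":0,"wz":-0.3,"fingers":1},{"tx":0,"ty":0,"tz":0,"wx":0,"wy":0,"wz":0,"fingers":1},{"tx":0,"ty":0,"tz":0,"wx":0,"wy":0,"wz":0,"fingers":1}]' >/dev/null; python3 t.py
```

```text
yaw 1.79 tz 0.73 [-20.9 -28.   22.7] [578.7  32.   41. ]
yaw 1.99 tz -0.06 [-20.6 -27.6  22.6] [578.7  32.   41. ]
```

```bash
python3 -m inch '[{"tx":0.5,"ty":1,"tz":-0.3,"wx":-0.1,"wy":0,"wz":0,"fingers":1},{"tx":0.5,"ty":1,"tz":0,"wx":0,"wy":0,"wz":-0.1,"fingers":1},{"tx":0,"ty":0,"tz":0,"wx":0,"wy":0,"wz":0,"fingers":1},{"tx":0,"ty":0,"tz":0,"wx":0,"wy":0,"wz":0,"fingers":1},{"tx":0,"ty":0,"tz":0,"wx":0,"wy":0,"wz":0,"fingers":1}]'; python3 t.py
```

```text
time_s: 24.9
position: [0.5788, 0.0321, 0.041]
orientation: [[-0.035, 0.999, -0.003], [0.999, 0.035, -0.002], [-0.002, -0.003, -1.0]]
contact_force: [-26.6, -28.8, 25.7]
gripper_width: 0.0492
gripper_force: 86.3
yaw 2.02 tz -0.2 [-26.6 -28.8  25.7] [578.8  32.1  41. ]
```

```bash
python3 -c "
from workcell import workorder
print(workorder.sign_off())"
```

```text
the job is handed in; nothing more can be done
None
```

The job is handed in at about 25 s: the offcut is in the grey bin, and the block stands upright in the jig corner, still gripped and pushed at about 27 N towards the long stop and 29 N towards the short one (part of that is plate friction); its yaw matches the jig to within about half a degree.

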